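# Find the fullest tin of screws by weight

### The job

Lift the loose lid off the wooden case by its bar handle and set it down upright on the clear worktop to the left of the case. Inside stand three identical closed tins of screws: going from left to right, lift each one a few centimetres straight up to feel its weight and, before touching the next, stand it back in its own place (the rightmost, if it is the heaviest, may simply stay in hand). Then hold the heaviest, fullest tin upright in the gripper with its bottom about 20 cm above the worktop and finish while still holding it, the other two tins back in the case; never tip a tin over, and leave the tape measure, the masking tape and the red screwdriver alone.

Things in the scene. Friction and masses are not known exactly. Their poses are not given: they have to be found in the camera images.
- tray: Low wooden case body, fixed, 132 mm (x) by 330 mm (y). Origin at the centre of its underside, z up, y along its length, leftward (yaw within 0.3 rad). Floor top at z 8 mm; walls 30 mm high, an inner liner reaches z 37 mm; clear inside 108 x 306 mm. The tins stand on its floor at x = 0, y = +96 (left), 0, -96 mm (right), each on a flat 64 mm cork disc; gap between tins 44 mm.
- lid: Deep loose wooden lid, 132 x 330 mm, about 0.3 kg, hollow below. Origin at the centre of its lower rim, axes as the tray's. Starts closed, its rim 30 mm above the tray's origin, round the top 7 mm of the liner with 3 mm play: lifts straight up. Flat top at z 62 mm. It stands on its rim on the worktop; the worktop at world x 0.42 to 0.60, y 0.22 to 0.58 m is clear.
- lid_handle (a point): Middle of the lid's round black steel bar handle, 96 mm above the lid's origin. The bar is 12 mm thick and 110 mm long, along the lid's y, 28 mm free below it, with an end post at each end. Axes as the lid's.
- tin_a: One of three closed round tins that look alike: bare steel, green painted band, aluminium top (fixed, does not open). 52 mm diameter, 70 mm tall, rigid. Origin at the centre of its underside, z up. They differ only in weight, 0.1 to 0.8 kg; the heaviest is over 150 g heavier than the others. Which tin stands where is not known.
- tin_b: One of three closed round tins that look alike: bare steel, green painted band, aluminium top (fixed, does not open). 52 mm diameter, 70 mm tall, rigid. Origin at the centre of its underside, z up. They differ only in weight, 0.1 to 0.8 kg; the heaviest is over 150 g heavier than the others. Which tin stands where is not known.
- tin_c: One of three closed round tins that look alike: bare steel, green painted band, aluminium top (fixed, does not open). 52 mm diameter, 70 mm tall, rigid. Origin at the centre of its underside, z up. They differ only in weight, 0.1 to 0.8 kg; the heaviest is over 150 g heavier than the others. Which tin stands where is not known.
- tape_measure: Yellow tape measure standing on the worktop behind the case, 36x78x64 mm; loose bystander, leave alone. Origin at the centre of its underside.
- masking_tape: Roll of masking tape lying flat behind the case, 96 mm across, 25 mm high; loose bystander, leave alone. Origin at the centre of its underside.
- screwdriver_red: Red-handled screwdriver lying to the right of the case, 205 mm long, 31 mm high; loose bystander, leave alone. Origin at the centre of its underside.

How it is judged (in metres and radians):
On the way, in this order (a step that is already met when the one before it is completed fails the run):
1. the lid is off: standing upright on the worktop clear of the case, let go (height (world z) of lid below 0.012 m and angle between lid's own z axis and vertical below 0.1 rad and y of lid in the frame of tray above 0.15 m and contact force between lid and the fingers below 0.1 N), for 0.2 s.
2. the left tin is lifted by the fingers at least 15 mm over its place, the others standing in theirs (((z of tin_a in the frame of tray above 0.023 m and y of tin_a in the frame of tray between 0.05 and 0.15 m and x of tin_a in the frame of tray between -0.05 and 0.05 m and contact force between tin_a and the fingers above 0.5 N and distance of each of tin_b, tin_c from where it was at the start of the episode below 0.03 m) or (z of tin_b in the frame of tray above 0.023 m and y of tin_b in the frame of tray between 0.05 and 0.15 m and x of tin_b in the frame of tray between -0.05 and 0.05 m and contact force between tin_b and the fingers above 0.5 N and distance of each of tin_a, tin_c from where it was at the start of the episode below 0.03 m) or (z of tin_c in the frame of tray above 0.023 m and y of tin_c in the frame of tray between 0.05 and 0.15 m and x of tin_c in the frame of tray between -0.05 and 0.05 m and contact force between tin_c and the fingers above 0.5 N and distance of each of tin_a, tin_b from where it was at the start of the episode below 0.03 m))), for 0.2 s.
3. then the middle tin likewise, the others standing in their places (((z of tin_a in the frame of tray above 0.023 m and y of tin_a in the frame of tray between -0.046 and 0.046 m and x of tin_a in the frame of tray between -0.05 and 0.05 m and contact force between tin_a and the fingers above 0.5 N and distance of each of tin_b, tin_c from where it was at the start of the episode below 0.03 m) or (z of tin_b in the frame of tray above 0.023 m and y of tin_b in the frame of tray between -0.046 and 0.046 m and x of tin_b in the frame of tray between -0.05 and 0.05 m and contact force between tin_b and the fingers above 0.5 N and distance of each of tin_a, tin_c from where it was at the start of the episode below 0.03 m) or (z of tin_c in the frame of tray above 0.023 m and y of tin_c in the frame of tray between -0.046 and 0.046 m and x of tin_c in the frame of tray between -0.05 and 0.05 m and contact force between tin_c and the fingers above 0.5 N and distance of each of tin_a, tin_b from where it was at the start of the episode below 0.03 m))), for 0.2 s.
4. then the right tin likewise, the others standing in their places (((z of tin_a in the frame of tray above 0.023 m and y of tin_a in the frame of tray between -0.15 and -0.05 m and x of tin_a in the frame of tray between -0.05 and 0.05 m and contact force between tin_a and the fingers above 0.5 N and distance of each of tin_b, tin_c from where it was at the start of the episode below 0.03 m) or (z of tin_b in the frame of tray above 0.023 m and y of tin_b in the frame of tray between -0.15 and -0.05 m and x of tin_b in the frame of tray between -0.05 and 0.05 m and contact force between tin_b and the fingers above 0.5 N and distance of each of tin_a, tin_c from where it was at the start of the episode below 0.03 m) or (z of tin_c in the frame of tray above 0.023 m and y of tin_c in the frame of tray between -0.15 and -0.05 m and x of tin_c in the frame of tray between -0.05 and 0.05 m and contact force between tin_c and the fingers above 0.5 N and distance of each of tin_a, tin_b from where it was at the start of the episode below 0.03 m))), for 0.2 s.
At the end, for the whole second after the job is handed in: The heaviest tin is held still and upright by the fingers, bottom over 15 cm above the worktop; the others, neither as heavy (each rests on the case floor with under 4.5 N), stand within 30 mm of their own places; the lid stands upright on the worktop left of the case, centre over 15 cm from its (height (world z) of lid below 0.012 m and angle between lid's own z axis and vertical below 0.1 rad and y of lid in the frame of tray above 0.15 m and ((height (world z) of tin_a above 0.15 m and angle between tin_a's own z axis and vertical below 0.35 rad and contact force between tin_a and the fingers above 1 N and contact force between tin_a and lid below 0.1 N and contact force between tin_a and tray below 0.1 N and linear speed of tin_a below 0.03 m/s and distance of each of tin_b, tin_c from where it was at the start of the episode below 0.03 m and angle between each of tin_b, tin_c's own z axis and vertical below 0.1 rad and linear speed of each of tin_b, tin_c below 0.02 m/s and contact force between tin_b and tray between 0.3 and 4.5 N and contact force between tin_c and tray between 0.3 and 4.5 N) or (height (world z) of tin_b above 0.15 m and angle between tin_b's own z axis and vertical below 0.35 rad and contact force between tin_b and the fingers above 1 N and contact force between tin_b and lid below 0.1 N and contact force between tin_b and tray below 0.1 N and linear speed of tin_b below 0.03 m/s and distance of each of tin_a, tin_c from where it was at the start of the episode below 0.03 m and angle between each of tin_a, tin_c's own z axis and vertical below 0.1 rad and linear speed of each of tin_a, tin_c below 0.02 m/s and contact force between tin_a and tray between 0.3 and 4.5 N and contact force between tin_c and tray between 0.3 and 4.5 N) or (height (world z) of tin_c above 0.15 m and angle between tin_c's own z axis and vertical below 0.35 rad and contact force between tin_c and the fingers above 1 N and contact force between tin_c and lid below 0.1 N and contact force between tin_c and tray below 0.1 N and linear speed of tin_c below 0.03 m/s and distance of each of tin_a, tin_b from where it was at the start of the episode below 0.03 m and angle between each of tin_a, tin_b's own z axis and vertical below 0.1 rad and linear speed of each of tin_a, tin_b below 0.02 m/s and contact force between tin_a and tray between 0.3 and 4.5 N and contact force between tin_b and tray between 0.3 and 4.5 N))); the arm keeps its last pose, push and grip.
It fails at once if a bystander (tape measure, masking tape, red screwdriver) is moved more than 25 mm (distance of any of screwdriver_red, tape_measure, masking_tape from where it was at the start of the episode above 0.025 m).
It fails at once if a tin is tipped more than 45 degrees (angle between any of tin_a, tin_b, tin_c's own z axis and vertical above 0.79 rad).
It also fails if it takes over 72 s, if anything falls off the work surface, if the arm or the gripper's body presses on something with over 40 N, if the wrist force passes 120 N, or if a joint passes its speed limit or range.

### The arm

A 6-joint arm with a two-finger parallel gripper is mounted at the origin on a cart in front of the work surface, level with it; the furniture and walls round the work are solid. World frame = base frame: x ahead of the robot, y to its left, z up, the work surface at z = 0. Lengths are in mm, angles in rad, forces in N, time in s.
With the tool pointing down it reaches from about 300 to 775 mm from the base axis. Payload 14.6 kg.
Tool frame: the origin (TCP) lies at the very end of the fingers, on their centre line; the grasp point (between the pads) lies 19 mm behind it; z points along the fingers, y is the line along which they close (so a half turn about z gives the same grasp; the last joint's range is limited). The gripper opens to 94 mm and grips with 3 to 60 N. Pads are 16 mm wide; open, the fingers measure 119 mm over their backs; the gripper's body (75 mm by 177 mm) begins 78 mm behind the grasp point.
Start: joints at [1.117, 0.3, 1.521, -0, 1.321, -0.067], TCP at [207.471, 509.357, 205.446] pointing down, gripper open.
Joint ranges: [-3.03, 3.03], [-0.79, 2.21], [0.23, 2.52], [-1.04, 4.18], [0, 3.07], [-2.55, 2.55]. Speed limits (rad/s): [2.22, 2.22, 2.57, 3.14, 3.14, 3.14].

### API

Orientations are given as [roll, pitch, yaw] about the fixed x, y, z axes, in that order (R = Rz(yaw) Ry(pitch) Rx(roll)).
In Python, from cell import manip, eyes, ticket gives the robot as it stands. The module is installed in compiled form; this text tells all that it offers.
- The arm moves only by the tool arm_command, never from a script. Its argument "plan" is a list of rows, each a list of 5 numbers: the opening, from -1 (shut) to 1 (fully open), then the shift along the tool's x, y, z in m, then the turn about the tool's z in rad. In form: [[jaw, dx, dy, dz, roll], ...]. A call has 1 to 20 rows; each row shifts and turns the commanded pose from where the row before left it, along the tool's axes as they then stand; what a row does not reach is not made up. A row lasts 1/8 s, in which the tool goes at most 62.5 mm and 10.7 degrees, less where a joint would pass 70% of its speed; a pose out of reach is approached as far as the arm can. A call is refused whole if a number of a shift passes 0.0625 or a number of a turn 0.188, either way. A call with a gripper value outside its range is refused whole. The fingers move at their own pace and stop on an object; "newtons" is the grip in N (left out, the last holds). Time passes only in rows, so rows that do not move let the fingers close. It gives the time, the measured TCP pose, the force, the opening and the grip force at its end, in the units of the state.
- manip.read_state(): the state, without advancing time (a new reading comes with each control period).
- eyes.camera(name): name is "scene" or "top"; returns a dict with "img" (420x560x3 uint8, blue, green, red), "z_map" (420x560 float32, mm along the optical axis (not along the pixel's ray), 0 where there is no reading), "fx", "fy", "cx", "cy" (pixels), "dist" ([k1, k2, p1, p2, k3] as OpenCV has them; the pictures are not rectified), "eye" and "orientation" of the camera in the world. Camera axes: x right, y down, z forward; pixel columns grow to the right and rows downward; lengths in mm; the calibration is good to about 2 mm. A picture is of the moment at which its call begins.
- ticket.sign_off(): hands the job in; it is judged then, once.
The state is a dict: "clock": time; "joints": joint angles; "qd": joint speeds; "effort": joint torques, N m; "eef_pos": TCP position; "eef_rot": TCP orientation; "wrist_force": force on the tool from outside, world axes, zero at the start; "moment": the same for the moment, N m; "finger_gap": finger opening in mm; "finger_force": force on a finger pad.
Only numpy, scipy, OpenCV 4.12 (cv2) and the standard library are available. Lean on these libraries where they do the work, as an engineer would, in place of code of your own. Each camera call takes 0.05 s, during which the arm holds its last target. There are 200 camera calls.

## Working session

There is one attempt and no reset: what is moved stays moved. The work goes in short steps, Python scripts to look and compute and a tool call to move; the robot and the scene stay as the last step left them, time stands still between calls to the robot, and variables do not carry over. Pictures are saved under pics/ and viewed, at most 10 in all, crops included, and the job is handed in when it is done.

Besides the shell and the picture viewer there is one more tool, called after "Call:" as a command line: name --pt "numbers of a row" for each row, then --argument value for the rest. arm_command: Moves the arm, as the interface text tells. Its arguments: {"type":"object","properties":{"plan":{"type":"array"},"newtons":{"type":"number"}},"required":["plan"]}

```bash
mkdir -p pics
cat > h.py <<'E'
import numpy as np, cv2
from scipy.spatial.transform import Rotation as R
from cell import manip, eyes, ticket
def cloud(c):
    h,w=c["z_map"].shape
    u,v=np.meshgrid(np.arange(w),np.arange(h))
    K=np.array([[c["fx"],0,c["cx"]],[0,c["fy"],c["cy"]],[0,0,1.]])
    n=cv2.undistortPoints(np.stack([u,v],-1).reshape(-1,1,2).astype(np.float64),K,np.array(c["dist"],float)).reshape(h,w,2)
    p=np.dstack([n,np.ones((h,w))])*c["z_map"][...,None]
    o=np.array(c["orientation"],float)
    M=o if o.shape==(3,3) else R.from_euler("xyz",o).as_matrix()
    P=p@M.T+np.array(c["eye"]); P[c["z_map"]<=0]=np.nan
    return P
E
python3 - <<'E'
from h import *
s=manip.read_state(); print(s)
for n in ["top","scene"]:
    c=eyes.camera(n); print(n,c["eye"],c["orientation"],c["fx"])
    cv2.imwrite(f"pics/{n}0.png",c["img"]); P=cloud(c)
    np.save(n+"0.npy",P)
    z=P[...,2]; 
    m=(z>80)&(z<105)&(P[...,0]>300)&(P[...,0]<750)&(P[...,1]<250)
    if m.sum()>50:
        q=P[m]; r=cv2.minAreaRect(q[:,:2].astype(np.float32)); print(r,np.median(z[m]),m.sum())
    m=(z>112)&(z<140)&(P[...,0]>300)&(P[...,0]<750)&(P[...,1]<250)
    if m.sum()>10:
        q=P[m]; print(cv2.minAreaRect(q[:,:2].astype(np.float32)),np.median(z[m]),z[m].max(),m.sum())
E
```

```text
{'clock': 0.0, 'joints': array([ 1.11737741e+00,  3.00463758e-01,  1.52156838e+00, -2.22990712e-05,
        1.32071728e+00, -6.65641647e-02]), 'qd': array([ 1.18848605e-03, -9.47703849e-06, -1.06798203e-04,  1.56266319e-04,
        1.33052635e-04,  1.09233446e-05]), 'effort': array([-1.97250342e-04, -5.31815171e+01, -3.52735591e+01,  7.08271447e-02,
        2.44565407e-02, -3.11419490e-05]), 'eef_pos': array([207.37714136, 509.12252837, 204.89573812]), 'eef_rot': array([-3.14043702e+00, -5.53907487e-05,  2.75474340e+00]), 'wrist_force': array([ 0.0594237 ,  0.12294495, -0.00624082]), 'moment': array([-0.01681355, -0.0211361 , -0.00258176]), 'finger_force': 0.0, 'finger_gap': 93.80936660459402}
top [  91.86480447 -252.69355124 1452.64381447] [-2.81135005 -0.00771036 -1.43496552] 518.5287590079126
((539.0009765625, -442.35894775390625), (1131.08251953125, 367.5478515625), 86.26773834228516) 90.71484898380697 6128
((544.16259765625, -508.08587646484375), (996.4249267578125, 327.8036804199219), 80.23313903808594) 126.24355129871697 139.9246990183599 881
scene [   58.45646584 -1255.71586519   718.83413459] [-2.04790752 -0.01375611 -0.44272564] 509.8708089267348
((584.8231811523438, -206.37979125976562), (258.1763610839844, 727.5944213867188), 34.19890213012695) 92.2808974695406 3819
((642.1250610351562, -245.75946044921875), (158.35574340820312, 614.3209228515625), 27.123048782348633) 123.79523451370625 139.98976807894974 1072
```

View pics/top0.png

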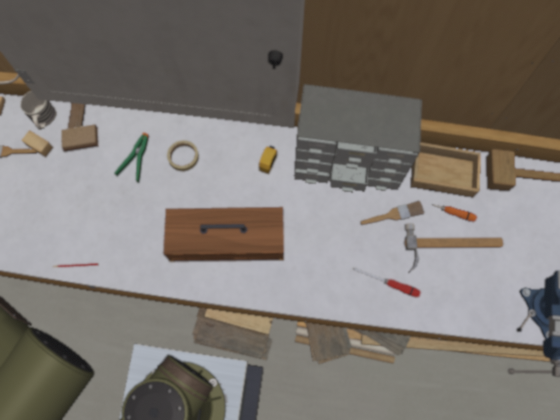

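View pics/scene0.png

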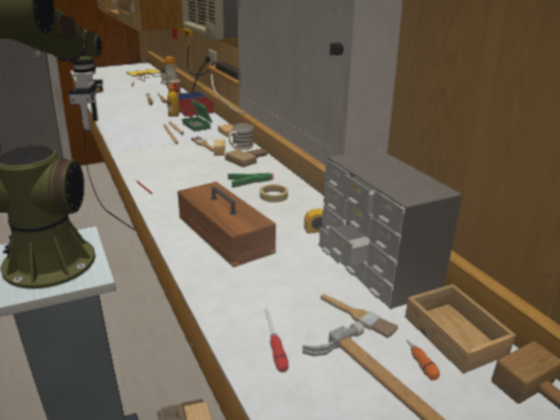

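The top view shows the case at (165–284, 207–262) and its handle bar from (202,228) to (245,228). The tape roll is at (183,155), the tape measure at (268,158) and the red screwdriver at (390,283).

Run:
```python
from h import *
for n,(u0,u1,v0,v1) in {"top":(155,295,195,275),"scene":(170,285,175,270)}.items():
    P=np.load(n+"0.npy")[v0:v1,u0:u1].reshape(-1,3); z=P[:,2]
    for lo,hi in((84,100),(115,140)):
        q=P[(z>lo)&(z<hi)]; r=cv2.minAreaRect(q[:,:2].astype(np.float32))
        c=q[:,:2]-q[:,:2].mean(0); w,V=np.linalg.eigh(c.T@c); 
        print(n,lo,len(q),r,q.mean(0).round(1),np.median(q[:,2]).round(1),V[:,1])
P=np.load("top0.npy");print("corners",[P[v,u].round(0) for u,v in((183,145),(268,158),(400,287),(75,265),(40,107),(130,165))])
# bench occupancy in drop zone
m=(P[...,0]>400)&(P[...,0]<620)&(P[...,1]>200)&(P[...,1]<600);print(m.sum(),np.nanpercentile(P[...,2][m],[1,50,99,100]))
```

```text
top 84 5251 ((480.7646484375, -47.0472412109375), (136.00535583496094, 329.969970703125), 8.953757286071777) [478.3 -48.3  90.8] 90.8 [-0.15435066  0.98801613]
top 115 212 ((480.60394287109375, -48.451873779296875), (12.870471954345703, 118.18329620361328), 8.229780197143555) [479.9 -48.8 128.7] 129.2 [-0.15611417  0.98773902]
scene 84 2545 ((479.7555847167969, -48.802947998046875), (137.6147003173828, 336.5091857910156), 9.171309471130371) [477.3 -76.   92.1] 92.4 [-0.17466798  0.98462739]
scene 115 143 ((478.42376708984375, -51.09330368041992), (12.732566833496094, 124.9319839477539), 8.307733535766602) [478.5 -57.4 128.2] 129.5 [-0.16031541  0.98706584]
corners [array([760., 138.,   2.]), array([ 722., -137.,   68.]), array([ 402., -556.,   26.]), array([339., 377.,   4.]), array([835., 641.,   5.]), array([674., 290.,  -3.])]
8687 [-9.11733939 -1.51945924  5.9318337  30.10948414]
```

Call:
arm_command --pt "1 0 0 0 0.171" --pt "1 0 0 0 0.171" --pt "1 0 0 0 0.171" --pt "1 0 0 0 0.171" --pt "1 0 0 0 0.171" --pt "1 0 0 0 0.171" --pt "1 0 0 0 0" --newtons 40

```text
clock: 0.98
eef_pos: [207.4, 509.2, 205.2]
eef_rot: [-3.141, 0.0, 1.73]
wrist_force: [1.0, 0.3, -0.3]
finger_gap: 94.3
finger_force: 0.0
```

```bash
cat >> h.py <<'E'
def to(x,y,z,yaw):
    s=manip.read_state(); r=R.from_euler("xyz",s["eef_rot"])
    d=r.inv().apply(np.array([x,y,z])-s["eef_pos"])
    print("t",round(s["clock"],2),"pos",s["eef_pos"].round(1),"rot",s["eef_rot"].round(4),"tool shift mm",d.round(1),"turn",round((s["eef_rot"][2]-yaw),4),"gap",round(s["finger_gap"],1),"F",s["wrist_force"].round(2),"j6",s["joints"][5].round(2))
E
python3 -c "
from h import *
to(480,-48.7,200,1.728)"
```

```text
t 0.97 pos [207.4 509.2 205.2] rot [-3.1412e+00  5.0000e-04  1.7298e+00] tool shift mm [-594.1  180.8    5.4] turn 0.0018 gap 94.3 F [ 1.04  0.33 -0.29] j6 0.96
```

Call:
arm_command --pt "1 -0.0396 0.01205 0 0" --pt "1 -0.0396 0.01205 0 0" --pt "1 -0.0396 0.01205 0 0" --pt "1 -0.0396 0.01205 0 0" --pt "1 -0.0396 0.01205 0 0" --pt "1 -0.0396 0.01205 0 0" --pt "1 -0.0396 0.01205 0 0" --pt "1 -0.0396 0.01205 0 0" --pt "1 -0.0396 0.01205 0 0" --pt "1 -0.0396 0.01205 0 0" --pt "1 -0.0396 0.01205 0 0" --pt "1 -0.0396 0.01205 0 0" --pt "1 -0.0396 0.01205 0 0" --pt "1 -0.0396 0.01205 0 0" --pt "1 -0.0396 0.01205 0 0" --pt "1 0 0 0 0" --pt "1 0 0 0 0"

```text
clock: 3.1
eef_pos: [479.1, -48.4, 205.3]
eef_rot: [-3.141, -0.0, 1.731]
wrist_force: [-0.3, 0.2, -0.2]
finger_gap: 94.3
finger_force: 0.0
```

```bash
python3 -c "
from h import *
to(480,-48.7,108,1.728)"
```

```text
t 3.1 pos [479.1 -48.4 205.3] rot [-3.1411e+00 -4.0000e-04  1.7310e+00] tool shift mm [-0.5  0.9 97.3] turn 0.003 gap 94.3 F [-0.27  0.23 -0.15] j6 -0.34
```

Call:
arm_command --pt "1 0 0.001 0.03 0" --pt "1 0 0 0.03 0" --pt "1 0 0 0.02 0" --pt "1 0 0 0.0175 0" --pt "1 0 0 0 0" --pt "-1 0 0 0 0" --pt "-1 0 0 0 0" --pt "-1 0 0 0 0" --pt "-1 0 0 0 0" --pt "-1 0 0 0 0" --pt "-1 0 0 0 0" --pt "-1 0 0 0 0" --newtons 45

```text
clock: 4.6
eef_pos: [480.4, -48.7, 107.9]
eef_rot: [-3.142, -0.0, 1.729]
wrist_force: [-0.5, 0.4, 0.8]
finger_gap: 27.7
finger_force: 0.0
```

Call:
arm_command --pt "-1 0 0 0 0" --pt "-1 0 0 0 0" --pt "-1 0 0 0 0" --pt "-1 0 0 0 0" --pt "-1 0 0 -0.005 0" --pt "-1 0 0 -0.01 0" --pt "-1 0 0 -0.015 0" --pt "-1 0 0 -0.015 0" --pt "-1 0 0 -0.02 0" --pt "-1 0 0 -0.02 0" --pt "-1 0 0 -0.02 0" --pt "-1 0 0 -0.015 0" --pt "-1 0 0 0 0" --pt "-1 0 0 0 0"

```text
clock: 6.35
eef_pos: [480.1, -48.6, 227.3]
eef_rot: [-3.141, -0.0, 1.729]
wrist_force: [-0.4, 0.5, -2.3]
finger_gap: 10.7
finger_force: 45.0
```

```bash
python3 -c "
from h import *
to(510,400,226,1.571)
c=eyes.camera('scene');cv2.imwrite('pics/s1.png',c['img'])"
```

```text
t 6.35 pos [480.1 -48.6 227.3] rot [-3.1406e+00 -3.0000e-04  1.7288e+00] tool shift mm [438.3 100.1   1.4] turn 0.1578 gap 10.7 F [-0.35  0.52 -2.26] j6 -0.33
```

View pics/s1.png

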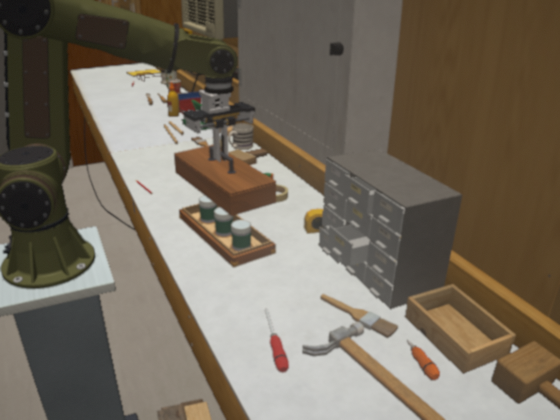

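The lid is up and level at (225,178). The three tins stand in the case at (207,208), (223,220) and (242,234).

Call:
arm_command --pt "-1 0.01 0.0023 0 0" --pt "-1 0.02 0.0046 0 0" --pt "-1 0.03 0.0069 0 0" --pt "-1 0.03 0.0069 0 0" --pt "-1 0.03 0.0069 0 0" --pt "-1 0.03 0.0069 0 0" --pt "-1 0.03 0.0069 0 0" --pt "-1 0.03 0.0069 0 0" --pt "-1 0.03 0.0069 0 0" --pt "-1 0.03 0.0069 0 0" --pt "-1 0.03 0.0069 0 0" --pt "-1 0.03 0.0069 0 0" --pt "-1 0.03 0.0069 0 0" --pt "-1 0.03 0.0069 0 0" --pt "-1 0.03 0.0069 0 0" --pt "-1 0.02 0.0046 0 0" --pt "-1 0 0 0 0.08" --pt "-1 0 0 0 0.078" --pt "-1 0 0 0 0"

```text
clock: 8.78
eef_pos: [510.6, 402.3, 227.4]
eef_rot: [-3.141, 0.0, 1.572]
wrist_force: [0.3, 0.1, -1.9]
finger_gap: 10.5
finger_force: 45.0
```

Call:
arm_command --pt "-1 0 0 0.015 0" --pt "-1 0 0 0.02 0" --pt "-1 0 0 0.03 0" --pt "-1 0 0 0.03 0" --pt "-1 0 0 0.02 0" --pt "-1 0 0 0.015 0" --pt "-1 0 0 0.008 0" --pt "-1 0 0 0.005 0" --pt "-1 0 0 0.003 0" --pt "-1 0 0 0 0"

```text
clock: 10.02
eef_pos: [511.2, 401.8, 82.2]
eef_rot: [3.141, -0.0, 1.571]
wrist_force: [-0.6, -0.2, -1.8]
finger_gap: 10.5
finger_force: 45.0
```

Call:
arm_command --pt "-1 0 0 0.002 0" --pt "-1 0 0 0.001 0" --pt "-1 0 0 0.001 0" --pt "-1 0 0 0 0"

```text
clock: 10.52
eef_pos: [511.3, 401.8, 78.1]
eef_rot: [3.141, -0.0, 1.571]
wrist_force: [0.2, -1.1, -0.9]
finger_gap: 10.7
finger_force: 45.0
```

Call:
arm_command --pt "-1 0 0 0.001 0" --pt "-1 0 0 0 0" --pt "1 0 0 0 0" --pt "1 0 0 0 0" --pt "1 0 0 0 0" --pt "1 0 0 0 0" --pt "1 0 0 0 0" --pt "1 0 0 0 0" --pt "1 0 0 0 0" --pt "1 0 0 0 0" --pt "1 0 0 0 0"

```text
clock: 11.9
eef_pos: [511.1, 401.8, 76.9]
eef_rot: [3.142, -0.0, 1.571]
wrist_force: [-0.6, 0.5, -0.7]
finger_gap: 93.6
finger_force: 0.0
```

Call:
arm_command --pt "1 0 0 -0.01 0" --pt "1 0 0 -0.02 0" --pt "1 0 0 -0.04 0" --pt "1 0 0 -0.04 0" --pt "1 0 0 -0.02 0" --pt "1 0 0 0 -0.08" --pt "1 0 0 0 -0.077" --pt "1 0 0 0 0"

```text
clock: 12.9
eef_pos: [511.2, 401.9, 208.5]
eef_rot: [3.14, -0.001, 1.727]
wrist_force: [-0.2, -0.1, -0.5]
finger_gap: 93.8
finger_force: 0.0
```

Run:
```python
from h import *
t=eyes.camera('top');P=cloud(t)
cv2.imwrite('pics/t2.png',cv2.resize(t['img'][130:300,20:320],None,fx=2.6,fy=2.6))
s=manip.read_state()['eef_pos']
Z=P[...,2]
for n,P in(("top",P),("scene",cloud(eyes.camera("scene")))):
    z=P[...,2]
    m=(z>68)&(z<90)&(P[...,0]>380)&(P[...,0]<590)&(P[...,1]>-220)&(P[...,1]<130)
    lab,k=cv2.connectedComponents(m.astype(np.uint8))
    k_,lab,st,_=cv2.connectedComponentsWithStats(m.astype(np.uint8))
    for i in range(1,k_):
        if st[i,4]>30:
            q=P[lab==i]; print(n,len(q),q.mean(0).round(1),cv2.minEnclosingCircle(q[:,:2].astype(np.float32)))
    m=(z>52)&(z<75)&(P[...,1]>220)&(P[...,1]<600)&(P[...,0]>380)&(P[...,0]<640); print("lid",cv2.minAreaRect(P[m][:,:2].astype(np.float32)) if m.sum()>20 else 0,np.median(z[m]))
u=np.array([-.156,.988])
for d in(96,0,-96): print((np.array([480,-48.7])+u*d).round(1))
a=np.array([480,-48.7])+u*96; to(*a,150,1.728)
```

```text
top 275 [465.1  45.2  75.5] ((466.09002685546875, 46.598419189453125), 27.351652145385742)
top 273 [479.7 -47.5  75.2] ((479.6661376953125, -47.7538948059082), 26.605730056762695)
top 271 [ 494.6 -142.1   75.4] ((495.3182678222656, -141.65896606445312), 26.837894439697266)
lid ((510.03887939453125, 371.03387451171875), (135.8532257080078, 271.63330078125), 0.05198430269956589) 60.37896035555036
scene 145 [464.2  41.9  75.8] ((465.886962890625, 45.14786148071289), 27.5659122467041)
scene 179 [478.2 -52.6  75.7] ((476.3789367675781, -48.74223709106445), 29.932044982910156)
scene 203 [ 492.3 -147.6   75.8] ((491.18231201171875, -143.60308837890625), 28.845664978027344)
lid ((511.29852294921875, 402.54248046875), (136.388427734375, 345.366943359375), 0.17130064964294434) 62.80648049406602
[465.   46.1]
[480.  -48.7]
[ 495.  -143.5]
t 13.0 pos [511.2 401.9 207.9] rot [ 3.1407e+00 -5.0000e-04  1.7260e+00] tool shift mm [-344.3 -100.7   57.6] turn -0.002 gap 94.1 F [-0.02  0.67  0.15] j6 0.45
```

View pics/t2.png

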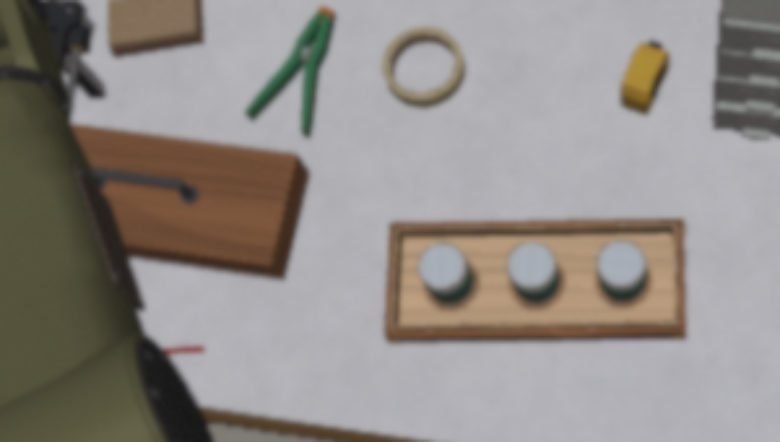

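The lid stands flat on the bench, its top at z≈62 and its centre at about (510,402). All three tins are upright in their places, at (443,268), (532,268) and (622,268) in the crop.

Call:
arm_command --pt "1 -0.0287 -0.0084 0 0" --pt "1 -0.0287 -0.0084 0 0" --pt "1 -0.0287 -0.0084 0 0" --pt "1 -0.0287 -0.0084 0 0" --pt "1 -0.0287 -0.0084 0 0" --pt "1 -0.0287 -0.0084 0 0" --pt "1 -0.0287 -0.0084 0 0" --pt "1 -0.0287 -0.0084 0 0" --pt "1 -0.0287 -0.0084 0.01 0" --pt "1 -0.0287 -0.0084 0.015 0" --pt "1 -0.0287 -0.0084 0.015 0" --pt "1 -0.0287 -0.0084 0.015 0" --pt "1 0 0 0 0" --pt "1 0 0 0 0"

```text
clock: 14.75
eef_pos: [465.8, 46.3, 152.6]
eef_rot: [3.141, 0.0, 1.727]
wrist_force: [0.3, 0.4, -0.6]
finger_gap: 94.0
finger_force: 0.0
```

```bash
python3 -c "
from h import *
to(465.2,46,44,1.728)"
```

```text
t 14.75 pos [465.8  46.3 152.6] rot [3.1406 0.     1.7269] tool shift mm [ -0.2  -0.7 108.6] turn -0.0011 gap 94.0 F [ 0.34  0.45 -0.64] j6 -0.14
```

Call:
arm_command --pt "1 0 -0.0005 0.03 0" --pt "1 0 0 0.035 0" --pt "1 0 0 0.025 0" --pt "1 0 0 0.018 0" --pt "1 0 0 0 0" --pt "-1 0 0 0 0" --pt "-1 0 0 0 0" --pt "-1 0 0 0 0" --pt "-1 0 0 0 0" --pt "-1 0 0 0 0" --pt "-1 0 0 0 0" --pt "-1 0 0 0 0" --pt "-1 0 0 0 0" --newtons 40

```text
clock: 16.38
eef_pos: [465.4, 45.8, 44.3]
eef_rot: [3.14, 0.0, 1.728]
wrist_force: [4.9, 1.2, 5.2]
finger_gap: 51.4
finger_force: 40.0
```

Call:
arm_command --pt "-1 0 0 -0.008 0" --pt "-1 0 0 -0.012 0" --pt "-1 0 0 -0.012 0" --pt "-1 0 0 -0.008 0" --pt "-1 0 0 0 0" --pt "-1 0 0 0 0" --pt "-1 0 0 0 0"

```text
clock: 17.25
eef_pos: [464.7, 45.8, 83.6]
eef_rot: [-3.141, -0.0, 1.728]
wrist_force: [-0.2, -0.2, -3.3]
finger_gap: 51.2
finger_force: 40.0
```

```bash
cat > w.py <<'E'
from h import *
f=[];e=[]
for i in range(4):
    eyes.camera("scene"); s=manip.read_state(); f.append(s["wrist_force"]); e.append(s["effort"][[1,2]])
print("F",np.mean(f,0).round(2),np.std(f,0).round(2),"eff",np.mean(e,0).round(2)); to(465.2,46,44,1.728)
E
python3 w.py
```

```text
F [-0.08 -0.03 -3.02] [0.54 0.19 0.36] eff [-46.8  -30.56]
t 17.45 pos [464.8  45.8  83.8] rot [-3.1412e+00 -1.0000e-04  1.7278e+00] tool shift mm [ 0.1  0.4 39.8] turn -0.0002 gap 51.2 F [ 0.59 -0.36 -3.01] j6 -0.14
```

Call:
arm_command --pt "-1 0 0 0.012 0" --pt "-1 0 0 0.012 0" --pt "-1 0 0 0.009 0" --pt "-1 0 0 0.004 0" --pt "-1 0 0 0.0025 0" --pt "-1 0 0 0 0" --pt "-1 0 0 0 0" --pt "1 0 0 0 0" --pt "1 0 0 0 0" --pt "1 0 0 0 0" --pt "1 0 0 0 0" --pt "1 0 0 0 0" --pt "1 0 0 0 0" --pt "1 0 0 0 0"

```text
clock: 19.2
eef_pos: [464.9, 45.8, 44.4]
eef_rot: [-3.142, -0.0, 1.728]
wrist_force: [0.7, -0.2, -0.9]
finger_gap: 94.3
finger_force: 0.0
```

Call:
arm_command --pt "1 0 0 -0.02 0" --pt "1 0 0 -0.04 0" --pt "1 0 0 -0.03 0" --pt "1 -0.024 0 0 0" --pt "1 -0.024 0 0 0" --pt "1 -0.024 0 0 0" --pt "1 -0.024 0 0 0" --pt "1 0 0 0 0" --pt "1 0 0 0 0"

```text
clock: 20.32
eef_pos: [479.8, -48.5, 134.4]
eef_rot: [-3.141, -0.0, 1.728]
wrist_force: [0.1, 0.4, -0.0]
finger_gap: 94.1
finger_force: 0.0
```

```bash
python3 -c "
from h import *
to(479.7,-48.4,44,1.728)"
```

```text
t 20.32 pos [479.8 -48.5 134.4] rot [-3.1414e+00 -2.0000e-04  1.7277e+00] tool shift mm [ 0.1 -0.1 90.4] turn -0.0003 gap 94.1 F [ 0.06  0.42 -0.03] j6 -0.33
```

Call:
arm_command --pt "1 0 0 0.03 0" --pt "1 0 0 0.03 0" --pt "1 0 0 0.02 0" --pt "1 0 0 0.01 0" --pt "1 0 0 0 0" --pt "-1 0 0 0 0" --pt "-1 0 0 0 0" --pt "-1 0 0 0 0" --pt "-1 0 0 0 0" --pt "-1 0 0 0 0" --pt "-1 0 0 0 0" --pt "-1 0 0 0 0" --pt "-1 0 0 0 0"

```text
clock: 21.95
eef_pos: [481.0, -49.1, 45.0]
eef_rot: [3.139, 0.001, 1.728]
wrist_force: [5.5, 0.7, 1.5]
finger_gap: 51.8
finger_force: 40.0
```

Call:
arm_command --pt "-1 0 0 -0.008 0" --pt "-1 0 0 -0.012 0" --pt "-1 0 0 -0.012 0" --pt "-1 0 0 -0.008 0" --pt "-1 0 0 0 0" --pt "-1 0 0 0 0" --pt "-1 0 0 0 0"

```text
clock: 22.82
eef_pos: [479.7, -49.0, 84.1]
eef_rot: [-3.141, -0.0, 1.728]
wrist_force: [0.5, 0.1, -6.8]
finger_gap: 51.6
finger_force: 40.0
```

```bash
python3 w.py
```

```text
F [ 0.17  0.24 -6.97] [0.31 0.55 0.35] eff [-50.67 -32.18]
t 23.02 pos [479.9 -49.   84.3] rot [-3.1413e+00 -1.0000e-04  1.7278e+00] tool shift mm [96.1  0.4 40.3] turn -0.0002 gap 51.3 F [ 0.41  0.96 -7.39] j6 -0.33
```

Call:
arm_command --pt "-1 0 0 0.012 0" --pt "-1 0 0 0.012 0" --pt "-1 0 0 0.009 0" --pt "-1 0 0 0.004 0" --pt "-1 0 0 0.0027 0" --pt "-1 0 0 0 0" --pt "-1 0 0 0 0" --pt "1 0 0 0 0" --pt "1 0 0 0 0" --pt "1 0 0 0 0" --pt "1 0 0 0 0" --pt "1 0 0 0 0" --pt "1 0 0 0 0" --pt "1 0 0 0 0"

```text
clock: 24.78
eef_pos: [479.9, -49.0, 44.7]
eef_rot: [-3.142, -0.0, 1.728]
wrist_force: [0.6, -0.2, -0.1]
finger_gap: 94.0
finger_force: 0.0
```

Call:
arm_command --pt "1 0 0 -0.02 0" --pt "1 0 0 -0.04 0" --pt "1 0 0 -0.03 0" --pt "1 -0.024 0 0 0" --pt "1 -0.024 0 0 0" --pt "1 -0.024 0 0 0" --pt "1 -0.024 0 0 0" --pt "1 0 0 0 0" --pt "1 0 0 0 0"

```text
clock: 25.9
eef_pos: [494.7, -143.3, 134.6]
eef_rot: [-3.141, -0.0, 1.728]
wrist_force: [-0.4, -0.3, -0.3]
finger_gap: 93.9
finger_force: 0.0
```

```bash
python3 -c "
from h import *
to(494.8,-142.8,44,1.728)"
```

```text
t 25.9 pos [ 494.7 -143.3  134.6] rot [-3.1413e+00 -3.0000e-04  1.7278e+00] tool shift mm [ 0.5  0.2 90.6] turn -0.0002 gap 93.9 F [-0.35 -0.32 -0.32] j6 -0.51
```

Call:
arm_command --pt "1 0 0 0.03 0" --pt "1 0 0 0.03 0" --pt "1 0 0 0.02 0" --pt "1 0 0 0.01 0" --pt "1 0 0 0 0" --pt "-1 0 0 0 0" --pt "-1 0 0 0 0" --pt "-1 0 0 0 0" --pt "-1 0 0 0 0" --pt "-1 0 0 0 0" --pt "-1 0 0 0 0" --pt "-1 0 0 0 0" --pt "-1 0 0 0 0"

```text
clock: 27.52
eef_pos: [495.2, -143.9, 44.9]
eef_rot: [3.141, 0.0, 1.728]
wrist_force: [2.0, -0.5, 2.3]
finger_gap: 51.8
finger_force: 40.0
```

Call:
arm_command --pt "-1 0 0 -0.008 0" --pt "-1 0 0 -0.012 0" --pt "-1 0 0 -0.012 0" --pt "-1 0 0 -0.008 0" --pt "-1 0 0 0 0" --pt "-1 0 0 0 0" --pt "-1 0 0 0 0"

```text
clock: 28.4
eef_pos: [494.7, -143.8, 84.4]
eef_rot: [-3.141, -0.0, 1.728]
wrist_force: [0.9, 0.0, -1.6]
finger_gap: 51.3
finger_force: 40.0
```

```bash
python3 w.py
```

```text
F [-0.25 -0.11 -1.6 ] [0.58 0.43 0.44] eff [-52.56 -30.93]
t 28.6 pos [ 494.9 -143.8   84.6] rot [-3.1414e+00 -1.0000e-04  1.7278e+00] tool shift mm [192.1   0.4  40.6] turn -0.0002 gap 51.2 F [ 0.76  0.45 -0.85] j6 -0.51
```

The weights come out at about 3.0 N for the left tin, 7.0 N for the middle and 1.6 N for the right, so the middle one is heaviest. I'll put the right tin back and take the middle.

Call:
arm_command --pt "-1 0 0 0.012 0" --pt "-1 0 0 0.012 0" --pt "-1 0 0 0.009 0" --pt "-1 0 0 0.004 0" --pt "-1 0 0 0.0027 0" --pt "-1 0 0 0 0" --pt "-1 0 0 0 0" --pt "1 0 0 0 0" --pt "1 0 0 0 0" --pt "1 0 0 0 0" --pt "1 0 0 0 0" --pt "1 0 0 0 0" --pt "1 0 0 0 0" --pt "1 0 0 0 0"

```text
clock: 30.35
eef_pos: [494.9, -143.8, 45.0]
eef_rot: [-3.142, 0.0, 1.728]
wrist_force: [-0.3, 0.3, -0.2]
finger_gap: 93.8
finger_force: 0.0
```

Call:
arm_command --pt "1 0 0 -0.02 0" --pt "1 0 0 -0.04 0" --pt "1 0 0 -0.03 0" --pt "1 0.024 0 0 0" --pt "1 0.024 0 0 0" --pt "1 0.024 0 0 0" --pt "1 0.024 0 0 0" --pt "1 0 0 0 0" --pt "1 0 0 0 0"

```text
clock: 31.48
eef_pos: [480.1, -49.5, 135.1]
eef_rot: [3.141, 0.0, 1.728]
wrist_force: [0.3, -0.5, -0.9]
finger_gap: 94.2
finger_force: 0.0
```

```bash
python3 -c "
from h import *
to(479.8,-49,44,1.728)"
```

```text
t 31.48 pos [480.1 -49.5 135.1] rot [3.1414e+00 2.0000e-04 1.7278e+00] tool shift mm [ 0.6 -0.2 91.1] turn -0.0002 gap 94.2 F [ 0.29 -0.46 -0.91] j6 -0.34
```

Call:
arm_command --pt "1 0 0 0.03 0" --pt "1 0 0 0.03 0" --pt "1 0 0 0.02 0" --pt "1 0 0 0.0105 0" --pt "1 0 0 0 0" --pt "-1 0 0 0 0" --pt "-1 0 0 0 0" --pt "-1 0 0 0 0" --pt "-1 0 0 0 0" --pt "-1 0 0 0 0" --pt "-1 0 0 0 0" --pt "-1 0 0 0 0" --pt "-1 0 0 0 0"

```text
clock: 33.1
eef_pos: [480.2, -49.0, 44.7]
eef_rot: [3.141, 0.0, 1.728]
wrist_force: [2.3, 0.4, 2.5]
finger_gap: 51.7
finger_force: 40.0
```

Call:
arm_command --pt "-1 0 0 -0.008 0" --pt "-1 0 0 -0.015 0" --pt "-1 0 0 -0.02 0" --pt "-1 0 0 -0.02 0" --pt "-1 0 0 -0.02 0" --pt "-1 0 0 -0.02 0" --pt "-1 0 0 -0.02 0" --pt "-1 0 0 -0.02 0" --pt "-1 0 0 -0.02 0" --pt "-1 0 0 -0.015 0" --pt "-1 0 0 -0.01 0" --pt "-1 0 0 0 0" --pt "-1 0 0 0 0" --pt "-1 0 0 0 0" --pt "-1 0 0 0 0" --pt "-1 0 0 0 0"

```text
clock: 35.1
eef_pos: [479.9, -49.0, 232.4]
eef_rot: [-3.141, -0.0, 1.728]
wrist_force: [0.4, 0.1, -6.6]
finger_gap: 51.3
finger_force: 40.0
```

```bash
python3 w.py; python3 -c "
from h import *
c=eyes.camera('scene');cv2.imwrite('pics/s3.png',cv2.resize(c['img'][60:300,80:400],None,fx=2.4,fy=2.4))"
```

```text
F [-0.07  0.5  -7.4 ] [0.08 0.16 0.26] eff [-46.49 -38.48]
t 35.3 pos [479.9 -49.  232.5] rot [-3.1415  0.      1.7278] tool shift mm [ 96.2   0.3 188.5] turn -0.0002 gap 51.2 F [ 0.06  0.57 -7.54] j6 -0.33
```

View pics/s3.png

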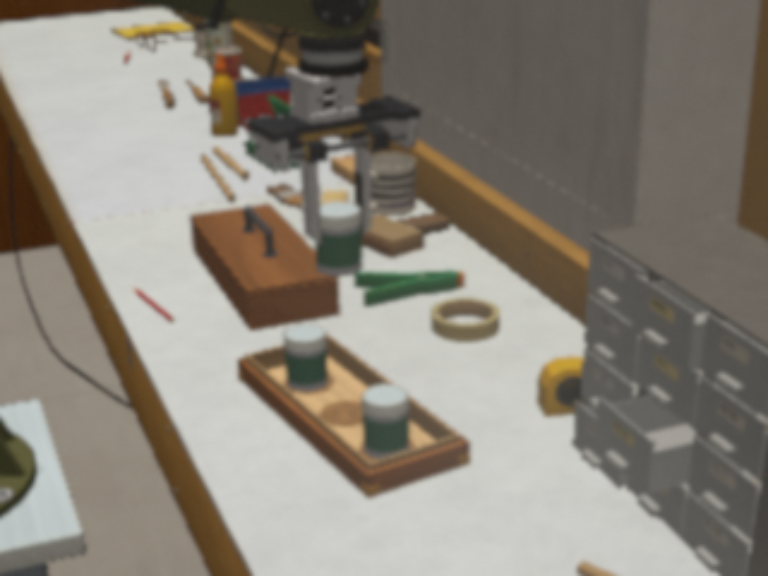

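The middle tin hangs upright in the gripper at (340,237). The other two stand in the case at (305,357) and (385,420), and the lid stands upright at (265,265).

```bash
python3 -c "
from cell import ticket
print(ticket.sign_off())"
```

```text
the job is handed in; nothing more can be done
None
```

The job is handed in with no verdict returned: the heaviest tin (the middle one, about 0.7 kg) is held upright with its bottom about 20 cm up, the other two are back in the case, and the lid stands on the worktop to its left.

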